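Shift the jar mill into third gear

TASK

Change the stopped jar mill on the bench into third gear: with your fingertips push its ball-knobbed gear lever out of the slot it was left in, across the gate, and fully home into the slot that is away from you on the roller side. Only push the lever - do not grip it or force it against the gate - and leave the jar and the other things around the mill where they are.

Things in the scene. Friction and masses are not known exactly. Their poses are not given: they have to be found in the camera images.
- mill: Jar mill, fixed to the bench. Origin: on the bench, under the gearbox's centre; x away from the robot (within 0.4 rad of world x), y left, z up. Gearbox 160 x 150 mm (x, y), its top is the steel gate plate 125 mm above the bench. Motor on the left: y 75 to 205 mm, 42 mm radius, top at 132 mm. Rollers and jar on the right: y -75 to -380 mm, x within 100 mm of the middle, top at 172 mm.
- gate_middle (a point): Middle of the gate (neutral), on the plate's top, straight above the mill's origin; axes as the mill's. The gate is an H: two slots along x at y = +22 and -22 mm, 18 mm wide, ends at x = +34 and -34 mm, joined by one cross passage 20 mm wide (x -10 to +10 mm). Engraved dots give the gears: 1 far left, 2 near left, 3 far right (away from the robot, roller side), 4 near right.
- third_slot (a point): Third gear: the point on the gate plate's top where the lever's axis passes when it is home there, 28 mm in x and -22 mm in y from gate_middle; axes as the mill's.
- knob (a point): Centre of the lever's ball knob, black, 38 mm wide, on a 12 mm steel stem, 170 mm from the pivot, which is 30 mm above the bench under gate_middle (92 mm under the gate plate's middle). Upright, it is 200 mm above the bench; home in a slot 48 mm along x and 38 mm sideways from neutral, 189 mm high. 3 to 4 N moves it, over 30 N is forcing; no spring, stays where left; the gate stops it rigidly.
- lever_across (a joint): Lever's tilt sideways, rad: 0 in the middle, positive to the right (mill -y, the roller side). About -0.235 in the left slot, +0.235 in the right slot (about 0.035 of play either way). Starts in the left slot.
- lever_along (a joint): Lever's tilt along the slots, rad: 0 in neutral, positive away from the robot (mill +x). About +0.29 fully home at a far slot end, -0.29 at a near one; within about 0.04 of 0 the stem is free to go across. Starts anywhere along the left slot.
- jar: Porcelain grinding jar, 100 mm in diameter, 166 mm long with its lid, lying on the rollers along the mill's y, origin at its centre. Loose; leave it.
- bottle: Brown lab bottle, 64 mm in diameter, 140 mm tall, standing in front of the motor; origin under its centre. Loose; leave it.
- beaker: White cup, 68 mm in diameter, 85 mm tall, standing behind the motor and gearbox; origin under its centre. Loose; leave it.
- spatula: Steel spatula, 180 mm long, lying on the bench behind the mill, beyond the roller end of the gearbox; origin under its middle. Loose; leave it.

How it is judged:
By the outcome, as a careful person would: the job done as asked, in the order asked, and still so for the second after the job is handed in, with the robot touching nothing.
It also fails if it takes over 59 s, if anything falls off the work surface, if the arm or the gripper's body presses on something with over 40 N, if the wrist force passes 120 N, or if a joint passes its speed limit or range.

ROBOT

A 6-joint arm with a two-finger parallel gripper is mounted at the origin on the work surface. World frame = base frame: x ahead of the robot, y to its left, z up, the work surface at z = 0. Lengths are in mm, angles in degrees, forces in N, time in s.
With the tool pointing down it reaches from about 350 to 850 mm from the base axis. Payload 8.1 kg.
Tool frame: the origin (TCP) lies midway between the tips of the shut fingers; the grasp point (between the pads) lies 19 mm behind it; z points along the fingers, y is the line along which they close (so a half turn about z gives the same grasp; the last joint's range is limited). The gripper opens to 85 mm and grips with 20 to 120 N. Pads are 22 mm wide; open, the fingers measure 114 mm over their backs; the gripper's body (76 mm by 85 mm) begins 54 mm behind the grasp point. The pads swing forward as they close: fully open they stand 13 mm farther back than shut.
Start: joints at [-72.502, 7.471, 85.268, -0, 87.261, -4.893], TCP at [228.577, -554.759, 231.292] pointing down, gripper open.
Joint ranges: [-169.43, 169.43], [-51.17, 129.36], [1.28, 143.12], [-76.62, 256.62], [0, 156.53], [-152.29, 152.29]. Speed limits (degrees/s): [136.94, 136.94, 159.86, 180, 180, 180].

INTERFACE

Orientations are given as [roll, pitch, yaw] about the fixed x, y, z axes, in that order (R = Rz(yaw) Ry(pitch) Rx(roll)).
In Python, from bench import r gives the robot as it stands.
- The arm moves only by the tool send_rows, never from a script. Its argument "increments" is a list of rows, each a list of 6 numbers: the shift along the tool's x, y, z in mm, then the turn, a rotation vector about the tool's x, y, z in rad. A call has 1 to 5 rows; each row shifts and turns the commanded pose from where the row before left it, along the tool's axes as they then stand; what a row does not reach is not made up. A row lasts 1/8 s, in which the tool goes at most 62.5 mm and 10.7 degrees, less where a joint would pass 70% of its speed; a pose out of reach is approached as far as the arm can. A call is refused whole if a number of a shift passes 62.5 or a number of a turn 0.188, either way. A call with a gripper value outside its range is refused whole. "grip" is the closure, from -1 (fully open) to 1 (shut), set as the call begins (left out, the last holds). The fingers move at their own pace and stop on an object; "grip_force" is the grip in N (left out, the last holds). Time passes only in rows, so rows that do not move let the fingers close. It gives the time, the measured TCP pose, the force, the opening and the grip force at its end, in the units of the state.
- r.sense(): the state, without advancing time (a new reading comes with each control period).
- r.snapshot(name): name is "scene" or "top" or "wrist"; returns a dict with "img" (384x512x3 uint8, blue, green, red), "z_map" (384x512 float32, mm along the optical axis (not along the pixel's ray), 0 where there is no reading), "fx", "fy", "cx", "cy" (pixels), "view" (4x4, takes a point from world to camera coordinates). Camera axes: x right, y down, z forward; pixel columns grow to the right and rows downward; lengths in mm; the calibration is good to about 2 mm. A picture is of the moment at which its call begins.
- r.hand_in(): hands the job in; it is judged then, once.
The state is a dict: "time": time; "joint_pos": joint angles; "qd": joint speeds; "joint_efforts": joint torques, N m; "tool_pos": TCP position; "tcp_rot": TCP orientation; "ft_force": force on the tool from outside, world axes, zero at the start; "wrist_torque": the same for the moment, N m; "finger_gap": finger opening in mm; "grip_force": force on a finger pad.
Only numpy, scipy, OpenCV 4.12 (cv2) and the standard library are available. Lean on these libraries where they do the work, as an engineer would, in place of code of your own. Each camera call takes 0.05 s, during which the arm holds its last target. There are 200 camera calls.

## Working session

There is one attempt and no reset: what is moved stays moved. The work goes in short steps, Python scripts to look and compute and a tool call to move; the robot and the scene stay as the last step left them, time stands still between calls to the robot, and variables do not carry over. Pictures are saved under pics/ and viewed, at most 10 in all, crops included, and the job is handed in when it is done.

Besides the shell and the picture viewer there is one more tool, called after "Request:" in YAML: its name, and indented under it one key for each argument. send_rows: Moves the arm, as the interface text tells. Its arguments: {"type":"object","properties":{"increments":{"type":"array"},"grip":{"type":"number"},"grip_force":{"type":"number"}},"required":["increments"]}

```bash
mkdir -p pics
cat > h.py <<'E'
from bench import r
import numpy as np, cv2
def pts(s):
    z=s["z_map"]; v,u=np.indices(z.shape)
    c=np.stack([(u-s["cx"])/s["fx"]*z,(v-s["cy"])/s["fy"]*z,z,np.ones_like(z)],-1)
    w=c@np.linalg.inv(s["view"]).T
    w[z==0]=np.nan
    return w[...,:3]
E
python3 - <<'E'
from h import *
a=r.snapshot("scene");b=r.snapshot("top")
for n,s in(("scene",a),("top",b)):
    cv2.imwrite(f"pics/{n}0.png",s["img"]); print(n,np.linalg.inv(s["view"]).round(2).tolist(),s["fx"]); np.savez(f"{n}.npz",**s)
print(r.sense())
E
```

```text
scene [[-0.74, 0.44, -0.51, 1218.6], [0.68, 0.46, -0.58, 799.41], [-0.02, -0.77, -0.63, 960.45], [0.0, 0.0, 0.0, 1.0]] 496.7165123582992
top [[-0.01, -0.99, 0.17, 449.25], [-1.0, 0.02, 0.02, 62.72], [-0.02, -0.17, -0.99, 921.43], [0.0, 0.0, 0.0, 1.0]] 391.8101166769444
{'time': 0.1, 'joint_pos': array([-7.25011926e+01,  7.51288447e+00,  8.53226782e+01,  2.50822462e-03,
        8.72623181e+01, -4.89343304e+00]), 'qd': array([ 0.04185722,  0.08404799, -0.03153369,  0.00032175,  0.0325231 ,
        0.03453188]), 'joint_efforts': array([ 8.11896898e-04, -5.70953822e+01, -5.01940155e+01, -1.33461290e-04,
        8.22821312e-03, -9.40334701e-06]), 'tool_pos': array([ 228.44898685, -554.2698311 ,  230.33087458]), 'tcp_rot': array([-1.79902690e+02, -1.08455115e-02,  2.23921093e+01]), 'ft_force': array([ 0.79134231,  0.63327842, -0.87178031]), 'wrist_torque': array([-0.00280731,  0.03256762, -0.03920729]), 'grip_force': 0.0, 'finger_gap': 85.51470310406954}
```

View pics/scene0.png

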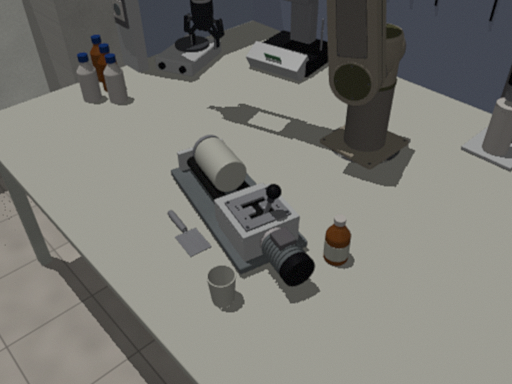

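View pics/top0.png

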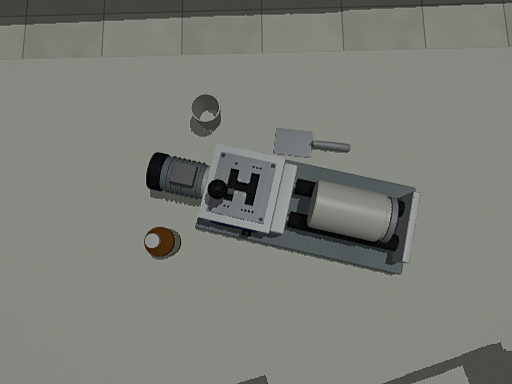

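The scene view shows the mill with the knob near (273,191). In the top view the knob is at (217,189), the gate plate around (243,187), the jar on the right and the motor on the left. The mill looks turned about -10°. Next I'll measure it.

Run:
```python
from h import *
a=dict(np.load("scene.npz"));b=dict(np.load("top.npz"))
def ray(s,u,v):
    M=np.linalg.inv(s["view"]); d=M[:3,:3]@[(u-s["cx"])/s["fx"],(v-s["cy"])/s["fy"],1]; return M[:3,3],d/np.linalg.norm(d)
def onz(s,u,v,z):
    o,d=ray(s,u,v); return o+d*(z-o[2])/d[2]
# knob: points high, black
P=pts(b);img=b["img"].max(2)
for n,s,(u0,v0) in(("scene",a,(273,191)),("top",b,(217,189))):
    p=pts(s);g=s["img"].max(2)
    m=np.zeros(g.shape,np.uint8);m[v0-16:v0+17,u0-16:u0+17]=1
    k=((m>0)&(p[...,2]>160)&(g<70)).astype(np.uint8)
    v,u=np.nonzero(k);(c,rad)=cv2.minEnclosingCircle(np.stack([u,v],1).astype(np.float32))
    q=p[k>0]; A=np.c_[2*q,np.ones(len(q))]; x=np.linalg.lstsq(A,(q**2).sum(1),rcond=None)[0]
    print(n,len(u),u.mean(),v.mean(),c,rad,"sphere",x[:3],np.sqrt(x[3]+x[:3]@x[:3]),"top z",np.nanmax(q[:,2]))
    s["k"]=ray(s,*c)
(o1,d1),(o2,d2)=a["k"],b["k"]
t=np.linalg.lstsq(np.c_[d1,-d2],o2-o1,rcond=None)[0]
print("knob tri",o1+d1*t[0],o2+d2*t[1])
# plate
box=np.zeros(img.shape,bool);box[140:240,195:300]=1
m=(box&(abs(P[...,2]-125)<6)).astype(np.uint8)
m=cv2.morphologyEx(m,cv2.MORPH_CLOSE,np.ones((3,3)))
c=max(cv2.findContours(m,0,2)[0],key=cv2.contourArea)
print("plate z",np.nanmedian(P[...,2][m>0]))
w=np.array([onz(b,*q[0],125)[:2] for q in c],np.float32); print("rect",cv2.minAreaRect(cv2.convexHull(w)))
# slots
m2=(box&(img<45)).astype(np.uint8)
for c in cv2.findContours(m2,0,2)[0]:
    if cv2.contourArea(c)>25:
        w=np.array([onz(b,*q[0],125)[:2] for q in c],np.float32);print("dark",cv2.boundingRect(c),cv2.minAreaRect(w))
cv2.imwrite("pics/crop.png",np.hstack([cv2.resize(b["img"][140:245,190:300],None,fx=3.6,fy=3.6,interpolation=2),cv2.resize(a["img"][170:275,205:315],None,fx=3.6,fy=3.6,interpolation=2)]))
```

```text
scene 204 272.70588235294116 192.65686274509804 (272.46722412109375, 193.59835815429688) 9.720083236694336 sphere [568.07205831 140.76456622 190.84638449] 22.379216337905312 top z 217.88277123387184
top 315 217.21904761904761 189.13650793650794 (217.27049255371094, 189.12295532226562) 10.146069526672363 sphere [569.53047839 141.8082158  190.56240501] 21.432038208202854 top z 214.486549890815
knob tri [571.48943747 140.10940808 188.69111687] [569.63848294 142.03775463 188.59576995]
plate z 123.77045001520008
rect ((583.3841552734375, 98.85515594482422), (148.63999938964844, 158.8153839111328), 76.29981994628906)
dark (211, 221, 44, 16) ((498.0411376953125, 119.25614166259766), (90.35826110839844, 15.081795692443848), 75.94058990478516)
dark (285, 211, 15, 20) ((513.8098754882812, -4.073415756225586), (28.524871826171875, 37.90828323364258), 84.35822296142578)
dark (292, 179, 8, 19) ((579.64404296875, -12.225322723388672), (14.31048583984375, 37.66615676879883), 88.0167465209961)
dark (208, 168, 52, 38) ((587.4058837890625, 117.81130981445312), (98.573486328125, 70.13887786865234), 76.23233032226562)
```

View pics/crop.png

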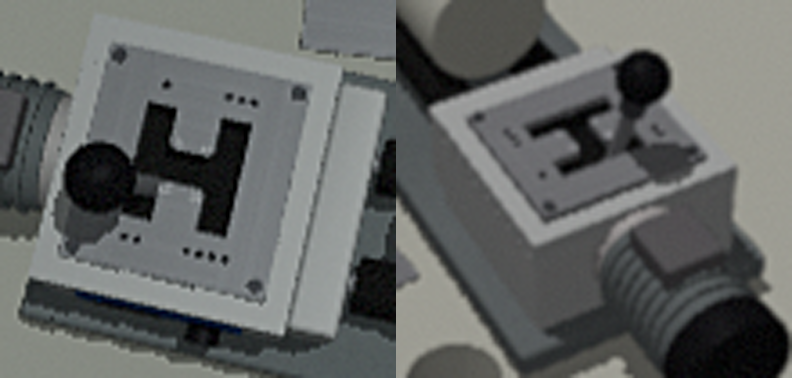

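Request:
send_rows:
  increments:
    - [0,0,-6,0,0,-0.188]
    - [0,0,-6,0,0,-0.188]
    - [0,0,-6,0,0,-0.188]
    - [0,0,-6,0,0,-0.188]
    - [0,0,-6,0,0,-0.188]
  grip: 1
  grip_force: 60

```text
time: 0.72
tool_pos: [228.5, -554.5, 260.9]
tcp_rot: [-180.0, -0.1, 76.5]
ft_force: [-0.0, 0.7, 0.0]
finger_gap: -0.1
grip_force: 0.0
```

Request:
send_rows:
  increments:
    - [50,5,0,0,0,0]
    - [50,5,0,0,0,0]
    - [50,5,0,0,0,0]
    - [50,5,0,0,0,0]
    - [50,5,0,0,0,0]

```text
time: 1.35
tool_pos: [313.0, -316.4, 260.9]
tcp_rot: [-180.0, -0.0, 76.1]
ft_force: [-0.3, -0.2, 1.4]
finger_gap: 0.3
grip_force: 0.0
```

Request:
send_rows:
  increments:
    - [50,5,0,0,0,0]
    - [50,5,0,0,0,0]
    - [50,5,0,0,0,0]
    - [50,5,0,0,0,0]
    - [50,5,0,0,0,0]

```text
time: 1.98
tool_pos: [397.3, -79.8, 261.1]
tcp_rot: [180.0, 0.0, 76.1]
ft_force: [0.0, -1.2, 0.4]
finger_gap: -0.1
grip_force: 0.0
```

Request:
send_rows:
  increments:
    - [50,10,0,0,0,0]
    - [50,10,0,0,0,0]
    - [50,10,0,0,0,0]
    - [50,20,0,0,0,0]
    - [50,15,0,0,0,0]

```text
time: 2.6
tool_pos: [520.9, 147.3, 260.9]
tcp_rot: [-180.0, 0.0, 76.1]
ft_force: [0.2, -0.4, 1.4]
finger_gap: -0.2
grip_force: 0.0
```

```bash
cat >> h.py <<'E'
C=np.array([583.4,98.9]);Y=np.radians(-13.7);ex=np.array([np.cos(Y),np.sin(Y)]);ey=np.array([-np.sin(Y),np.cos(Y)])
def mill(p): d=np.asarray(p)[:2]-C; return np.round([d@ex,d@ey],1)
def st():
    s=r.sense(); print(round(s["time"],2),"mill xy",mill(s["tool_pos"]),"z",s["tool_pos"][2].round(1),"yaw",s["tcp_rot"].round(2),"F mill",(mill(C+s["ft_force"][:2])),s["ft_force"][2].round(1))
E
python3 -c "
from h import *
st()
s=r.snapshot('top');cv2.imwrite('pics/top1.png',s['img'])"
```

```text
2.6 mill xy [-72.2  32.2] z 260.9 yaw [-1.7999e+02  2.0000e-02  7.6110e+01] F mill [ 0.3 -0.3] 1.4
```

View pics/top1.png

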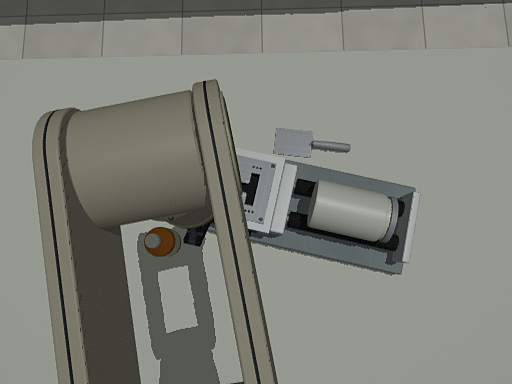

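The arm covers the knob in the top view, and the fingertips show at about (195,237), in front of the knob. I'll lower them and push +x towards neutral: contact should come at finger x ≈ -56, and the target is about -33.5.

Request:
send_rows:
  increments:
    - [3,0,40,0,0,0]
    - [3,0,39,0,0,0]
    - [0,10,0,0,0,0]
    - [0,0,0,0,0,0]

```text
time: 3.15
tool_pos: [532.7, 148.7, 183.8]
tcp_rot: [179.9, -0.0, 76.1]
ft_force: [-0.3, 0.3, 0.9]
finger_gap: 0.3
grip_force: 0.0
```

```bash
cat >> h.py <<'E'
def knob(name="scene",pic=None):
    s=r.snapshot(name);p=pts(s);g=s["img"].max(2)
    d=p[...,:2]-C; X=d@ex;Yy=d@ey
    k=(p[...,2]>165)&(p[...,2]<222)&(g<70)&(abs(X)<80)&(abs(Yy)<75)
    n,l,stt,_=cv2.connectedComponentsWithStats(k.astype(np.uint8))
    q=p[l==1+stt[1:,4].argmax()]
    # known radius 19: fit centre
    from scipy.optimize import least_squares
    c=least_squares(lambda c:np.linalg.norm(q-c,axis=1)-19.5,np.median(q,0)-[5,5,10],loss="soft_l1").x
    print("knob mill",mill(c),"z",c[2].round(1),"n",len(q),"range z",q[:,2].min().round(),q[:,2].max().round())
    if pic: cv2.imwrite("pics/"+pic,cv2.resize(s["img"][150:280,190:340],None,fx=4,fy=4,interpolation=2))
E
python3 -c "
from h import *
st();knob(pic='s2.png')"
```

```text
3.15 mill xy [-61.1  36.4] z 183.8 yaw [ 1.7992e+02 -2.0000e-02  7.6070e+01] F mill [-0.4  0.3] 0.9
knob mill [-29.4  40.4] z 196.2 n 296 range z 166.0 222.0
```

View pics/s2.png

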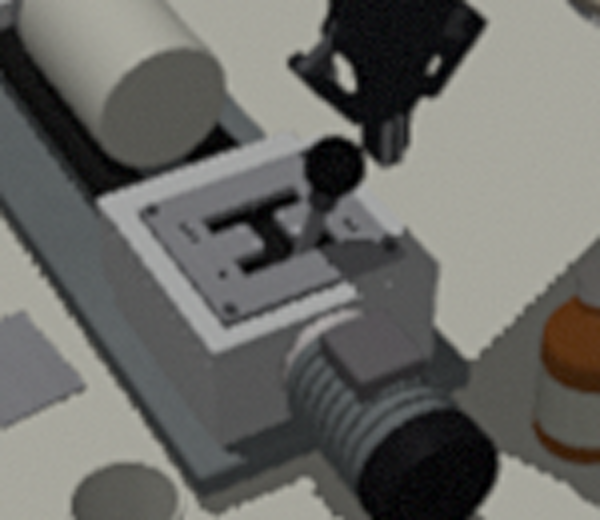

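The knob is at (333,166) in this crop and the fingertips at (385,140), just behind it and not yet touching. I'll push in small steps.

Request:
send_rows:
  increments:
    - [0,3,0,0,0,0]
    - [0,3,0,0,0,0]

```text
time: 3.45
tool_pos: [538.0, 147.8, 183.8]
tcp_rot: [179.9, -0.1, 76.1]
ft_force: [-3.5, 0.9, 3.8]
finger_gap: -0.0
grip_force: 1.7
```

Request:
send_rows:
  increments:
    - [0,3,0,0,0,0]
    - [0,3,0,0,0,0]

```text
time: 3.7
tool_pos: [543.2, 146.3, 182.7]
tcp_rot: [-180.0, -0.0, 76.1]
ft_force: [-3.7, 0.8, 3.3]
finger_gap: 0.2
grip_force: 2.0
```

Request:
send_rows:
  increments:
    - [0,3,0,0,0,0]
    - [0,3,0,0,0,0]

```text
time: 3.95
tool_pos: [549.0, 144.8, 182.2]
tcp_rot: [-180.0, 0.0, 76.1]
ft_force: [-3.5, 0.9, 4.0]
finger_gap: 0.1
grip_force: 1.9
```

```bash
cat >> h.py <<'E'
def knob2(guess,name="scene",pic=None):
    """knob by Hough circle near the guess (mill x,y); ray cut with the 170 mm sphere about the pivot"""
    s=r.snapshot(name);V=s["view"];M=np.linalg.inv(V)
    w=np.r_[C+guess[0]*ex+guess[1]*ey,30+np.sqrt(170**2-guess[0]**2-guess[1]**2),1]
    c=V@w;u=c[0]/c[2]*s["fx"]+s["cx"];v=c[1]/c[2]*s["fy"]+s["cy"];R=19*s["fx"]/c[2]
    k=4;h=24;u0,v0=int(u)-h,int(v)-h
    im=cv2.resize(s["img"][v0:v0+2*h,u0:u0+2*h],None,fx=k,fy=k,interpolation=2)
    g=cv2.GaussianBlur(cv2.convertScaleAbs(cv2.cvtColor(im,6),alpha=2),(5,5),0)
    cs=cv2.HoughCircles(g,cv2.HOUGH_GRADIENT_ALT,1,20,param1=100,param2=0.4,minRadius=int(k*R*.85),maxRadius=int(k*R*1.15))
    piv=np.r_[C,30]
    for q in (cs[0] if cs is not None else []):
        cv2.circle(im,(int(q[0]),int(q[1])),int(q[2]),(0,255,0),1)
        uu,vv=u0+(q[0]+.5)/k-.5,v0+(q[1]+.5)/k-.5
        o=M[:3,3];d=M[:3,:3]@[(uu-s["cx"])/s["fx"],(vv-s["cy"])/s["fy"],1];d/=np.linalg.norm(d)
        b=d@(o-piv);disc=b*b-((o-piv)@(o-piv)-170**2)
        if disc<0: print("miss");continue
        x=o+d*(-b-np.sqrt(disc)); x2=o+d*(190-o[2])/d[2]
        print("knob mill",mill(x),"z",x[2].round(1),"| at z190",mill(x2),"px",uu.round(1),vv.round(1),"r",(q[2]/k).round(1),"exp",R.round(1))
    if cs is None: print("none")
    if pic: cv2.imwrite("pics/"+pic,im)
E
python3 -c "
from h import *
st();knob2((-15,38),pic='s3.png')"
```

```text
3.95 mill xy [-44.3  36.4] z 182.2 yaw [-179.99    0.     76.11] F mill [-3.7  0. ] 4.0
knob mill [-11.1  35. ] z 196.0 | at z190 [-14.8  28.8] px 268.4 192.1 r 7.5 exp 7.9
```

Contact shows at about 3.7 N, and the finger-to-knob offset of 33 mm is as expected. I'll push 10.5 mm more to reach neutral.

Request:
send_rows:
  increments:
    - [0,4,0,0,0,0]
    - [0,4,0,0,0,0]
    - [0,3,0,0,0,0]
    - [0,0,0,0,0,0]

```text
time: 4.5
tool_pos: [559.9, 142.0, 182.2]
tcp_rot: [180.0, 0.0, 76.1]
ft_force: [-2.8, 2.1, 2.4]
finger_gap: 0.3
grip_force: 1.3
```

```bash
python3 -c "
from h import *
st();knob2((0,38),pic='s4.png')"
```

```text
4.5 mill xy [-33.1  36.3] z 182.2 yaw [180.     0.    76.09] F mill [-3.2  1.4] 2.4
knob mill [-0.3 38.1] z 195.7 | at z190 [-3.7 32.3] px 265.1 194.4 r 7.6 exp 7.9
```

View pics/s4.png

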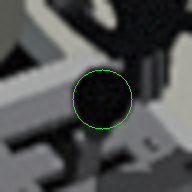

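The fitted circle sits on the knob at (-0.3, 38.1), so the lever is in neutral. Next I'll go round to its left side.

Request:
send_rows:
  increments:
    - [0,-20,0,0,0,0]
    - [22,0,0,0,0,0]
    - [23,0,0,0,0,0]
    - [0,27,0,0,0,0]
    - [0,26,0,0,0,0]

```text
time: 5.18
tool_pos: [603.9, 179.7, 182.3]
tcp_rot: [180.0, -0.0, 76.2]
ft_force: [0.4, -0.3, 1.2]
finger_gap: -0.2
grip_force: 0.0
```

Request:
send_rows:
  increments:
    - [-6,0,0,0,0,0]
    - [-5,0,0,0,0,0]
    - [-4,0,0,0,0,0]

```text
time: 5.55
tool_pos: [598.5, 163.7, 182.4]
tcp_rot: [180.0, -0.0, 76.1]
ft_force: [0.5, 3.3, 2.3]
finger_gap: 0.1
grip_force: 1.8
```

```bash
python3 -c "
from h import *
st()"
```

```text
5.55 mill xy [-0.7 66.5] z 182.4 yaw [ 1.800e+02 -3.000e-02  7.613e+01] F mill [-0.3  3.3] 2.3
```

Request:
send_rows:
  increments:
    - [-4,0,0,0,0,0]
    - [-4,0,0,0,0,0]
    - [-4,0,0,0,0,0]

```text
time: 5.92
tool_pos: [596.0, 151.7, 182.7]
tcp_rot: [180.0, -0.0, 76.1]
ft_force: [0.7, 2.6, 2.8]
finger_gap: 0.1
grip_force: 1.7
```

Request:
send_rows:
  increments:
    - [-4,0,0,0,0,0]
    - [-4,0,0,0,0,0]
    - [-4,0,0,0,0,0]

```text
time: 6.3
tool_pos: [593.0, 139.7, 182.2]
tcp_rot: [-180.0, 0.0, 76.1]
ft_force: [0.9, 3.3, 3.3]
finger_gap: -0.1
grip_force: 1.5
```

```bash
python3 -c "
from h import *
st();knob2((0,15))"
```

```text
6.3 mill xy [-0.4 41.9] z 182.2 yaw [-1.7999e+02  1.0000e-02  7.6100e+01] F mill [0.1 3.4] 3.3
knob mill [37. 14.] z 195.3 | at z190 [34.2  8.3] px 246.6 193.9 r 7.7 exp 7.8
```

The fitted x of 37 contradicts the steady contact force, so I'll look.

```bash
python3 -c "
from h import *
knob(pic='s5.png')"
```

```text
knob mill [ 0.8 34.6] z 202.9 n 147 range z 168.0 222.0
```

View pics/s5.png

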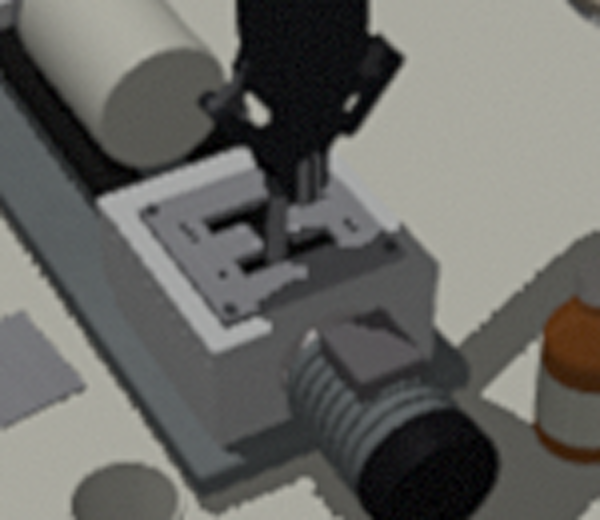

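The finger hides the knob, but the stem shows in the cross passage at about (275,235), so the Hough fit was false. I'll keep pushing across.

Request:
send_rows:
  increments:
    - [-4,0,0,0,0,0]
    - [-4,0,0,0,0,0]
    - [-4,0,0,0,0,0]
    - [-4,0,0,0,0,0]

```text
time: 6.9
tool_pos: [589.1, 124.2, 182.3]
tcp_rot: [-180.0, 0.0, 76.1]
ft_force: [0.5, 2.4, 1.3]
finger_gap: 0.3
grip_force: 1.3
```

Request:
send_rows:
  increments:
    - [-4,0,0,0,0,0]
    - [-4,0,0,0,0,0]
    - [-4,0,0,0,0,0]
    - [-4,0,0,0,0,0]

```text
time: 7.4
tool_pos: [585.3, 108.7, 182.3]
tcp_rot: [-180.0, 0.0, 76.1]
ft_force: [0.1, 2.3, 2.3]
finger_gap: 0.0
grip_force: 1.2
```

Request:
send_rows:
  increments:
    - [-4,0,0,0,0,0]
    - [-4,0,0,0,0,0]
    - [-4,0,0,0,0,0]

```text
time: 7.78
tool_pos: [582.3, 97.1, 182.0]
tcp_rot: [-180.0, 0.0, 76.1]
ft_force: [0.5, 2.3, -0.9]
finger_gap: -0.1
grip_force: 1.2
```

Request:
send_rows:
  increments:
    - [-3,0,0,0,0,0]
    - [-2,0,0,0,0,0]

```text
time: 8.02
tool_pos: [581.0, 92.3, 181.9]
tcp_rot: [-180.0, 0.0, 76.1]
ft_force: [1.5, 2.1, -2.1]
finger_gap: -0.1
grip_force: 1.2
```

```bash
python3 -c "
from h import *
st()"
```

```text
8.03 mill xy [-0.7 -7. ] z 181.9 yaw [-1.7996e+02  1.0000e-02  7.6100e+01] F mill [1.  2.4] -2.1
```

Request:
send_rows:
  increments:
    - [14,0,0,0,0,0]
    - [0,-30,0,0,0,0]
    - [0,-30,0,0,0,0]
    - [-22,0,0,0,0,0]
    - [-23,0,0,0,0,0]

```text
time: 8.65
tool_pos: [515.5, 77.3, 182.7]
tcp_rot: [180.0, 0.0, 76.2]
ft_force: [-0.3, -0.3, 0.5]
finger_gap: 0.1
grip_force: 0.0
```

```bash
python3 -c "
from h import *
st();knob2((0,-38),pic='s6.png')"
```

```text
8.65 mill xy [-60.8 -37.1] z 182.7 yaw [1.7996e+02 1.0000e-02 7.6200e+01] F mill [-0.2 -0.3] 0.5
knob mill [ -1.7 -37.2] z 195.9 | at z190 [ -5.1 -43.8] px 250.6 177.4 r 7.3 exp 7.6
```

View pics/s6.png

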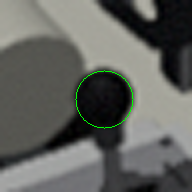

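The circle sits on the knob at (-1.7, -37.2), in line with the right slot. Now I'll push it away from the robot, into third.

Request:
send_rows:
  increments:
    - [0,10,0,0,0,0]
    - [0,8,0,0,0,0]
    - [0,5,0,0,0,0]
    - [0,4,0,0,0,0]
    - [0,4,0,0,0,0]

```text
time: 9.32
tool_pos: [545.6, 69.6, 182.2]
tcp_rot: [-179.9, 0.0, 76.1]
ft_force: [-3.1, 0.4, 2.6]
finger_gap: 0.1
grip_force: 1.7
```

Request:
send_rows:
  increments:
    - [0,4,0,0,0,0]
    - [0,4,0,0,0,0]
    - [0,4,0,0,0,0]

```text
time: 9.7
tool_pos: [557.6, 66.4, 182.4]
tcp_rot: [180.0, -0.0, 76.1]
ft_force: [-2.4, 1.0, 2.6]
finger_gap: -0.4
grip_force: 1.6
```

Request:
send_rows:
  increments:
    - [0,4,0,0,0,0]
    - [0,4,0,0,0,0]
    - [0,4,0,0,0,0]

```text
time: 10.07
tool_pos: [569.2, 63.5, 182.2]
tcp_rot: [-180.0, -0.0, 76.1]
ft_force: [-2.2, 1.4, 1.8]
finger_gap: 0.0
grip_force: 1.5
```

Request:
send_rows:
  increments:
    - [0,4,0,0,0,0]
    - [0,4,0,0,0,0]

```text
time: 10.32
tool_pos: [576.8, 61.7, 181.9]
tcp_rot: [-180.0, -0.0, 76.1]
ft_force: [-3.1, 1.9, -0.8]
finger_gap: 0.4
grip_force: 1.5
```

```bash
python3 -c "
from h import *
st()"
```

```text
10.32 mill xy [  2.4 -37.7] z 181.9 yaw [-179.96   -0.     76.11] F mill [-3.5  1.1] -0.8
```

Request:
send_rows:
  increments:
    - [0,3,0,0,0,0]
    - [0,3,0,0,0,0]
    - [0,2,0,0,0,0]

```text
time: 10.7
tool_pos: [584.6, 59.7, 182.0]
tcp_rot: [-180.0, 0.0, 76.1]
ft_force: [-2.8, 1.0, -0.9]
finger_gap: -0.4
grip_force: 1.4
```

Request:
send_rows:
  increments:
    - [0,1,0,0,0,0]
    - [0,1,0,0,0,0]

```text
time: 10.95
tool_pos: [586.5, 59.2, 182.3]
tcp_rot: [180.0, 0.0, 76.1]
ft_force: [-3.2, 1.7, -0.9]
finger_gap: -0.0
grip_force: 1.3
```

Request:
send_rows:
  increments:
    - [0,1,0,0,0,0]

```text
time: 11.08
tool_pos: [587.5, 59.0, 182.4]
tcp_rot: [180.0, 0.0, 76.1]
ft_force: [-1.2, 2.0, -1.8]
finger_gap: 0.2
grip_force: 1.3
```

Finger x is now about 13.5. I'll continue in 1 mm steps until the force rises.

Request:
send_rows:
  increments:
    - [0,1,0,0,0,0]

```text
time: 11.2
tool_pos: [588.5, 58.7, 182.4]
tcp_rot: [180.0, 0.0, 76.1]
ft_force: [-1.7, 1.5, 0.3]
finger_gap: 0.3
grip_force: 1.3
```

Request:
send_rows:
  increments:
    - [0,0.7,0,0,0,0]

```text
time: 11.32
tool_pos: [589.2, 58.6, 182.4]
tcp_rot: [180.0, -0.0, 76.1]
ft_force: [-2.3, 0.1, -1.9]
finger_gap: -0.3
grip_force: 1.3
```

Request:
send_rows:
  increments:
    - [0,0.7,0,0,0,0]

```text
time: 11.45
tool_pos: [589.8, 58.4, 182.3]
tcp_rot: [-180.0, 0.0, 76.1]
ft_force: [-2.5, 1.2, -1.2]
finger_gap: -0.1
grip_force: 1.6
```

Request:
send_rows:
  increments:
    - [0,0.7,0,0,0,0]

```text
time: 11.58
tool_pos: [590.3, 58.3, 182.2]
tcp_rot: [-180.0, 0.0, 76.1]
ft_force: [-4.6, 1.2, -1.1]
finger_gap: -0.0
grip_force: 2.2
```

```bash
python3 -c "
from h import *
st();knob2((46,-38),pic='s7.png')"
```

```text
11.57 mill xy [ 16.3 -37.8] z 182.2 yaw [-179.96    0.     76.11] F mill [-4.7  0.1] -1.1
knob mill [ 47.5 -37.7] z 188.8 | at z190 [ 48.1 -36.4] px 233.1 185.6 r 7.2 exp 7.7
```

View pics/s7.png

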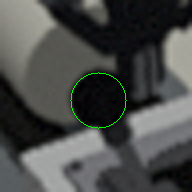

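The circle fits the knob at (47.5, -37.7, z 189), essentially home, and the force has just begun to rise. I'll press a little more to confirm the stop.

Request:
send_rows:
  increments:
    - [0,0.5,0,0,0,0]

```text
time: 11.75
tool_pos: [590.6, 58.3, 182.1]
tcp_rot: [-179.9, 0.0, 76.1]
ft_force: [-5.9, 2.3, -0.6]
finger_gap: 0.1
grip_force: 2.8
```

Request:
send_rows:
  increments:
    - [0,0.5,0,0,0,0]

```text
time: 11.88
tool_pos: [590.8, 58.2, 182.0]
tcp_rot: [-179.9, 0.0, 76.1]
ft_force: [-7.1, 1.4, -0.0]
finger_gap: -0.0
grip_force: 3.5
```

Request:
send_rows:
  increments:
    - [0,0.8,0,0,0,0]
    - [0,0,0,0,0,0]

```text
time: 12.12
tool_pos: [591.2, 58.1, 182.0]
tcp_rot: [-179.9, 0.0, 76.1]
ft_force: [-8.9, 3.2, 1.3]
finger_gap: 0.2
grip_force: 4.4
```

Request:
send_rows:
  increments:
    - [0,-20,0,0,0,0]
    - [0,-40,0,0,0,0]
    - [0,-40,0,0,0,0]
    - [0,-10,-40,0,0,0]
    - [0,0,-40,0,0,0]

```text
time: 12.75
tool_pos: [485.0, 84.3, 263.5]
tcp_rot: [179.9, -0.0, 76.1]
ft_force: [1.3, -0.6, 1.1]
finger_gap: -0.2
grip_force: 0.0
```

```bash
python3 -c "
from h import *
st();knob2((47,-38))
s=r.snapshot('scene');cv2.imwrite('pics/fin.png',s['img'])"
```

```text
12.75 mill xy [-92.2 -37.5] z 263.5 yaw [179.92  -0.    76.13] F mill [ 1.4 -0.3] 1.1
knob mill [ 48.  -36.7] z 188.9 | at z190 [ 48.5 -35.5] px 233.1 185.9 r 7.6 exp 7.7
```

View pics/fin.png

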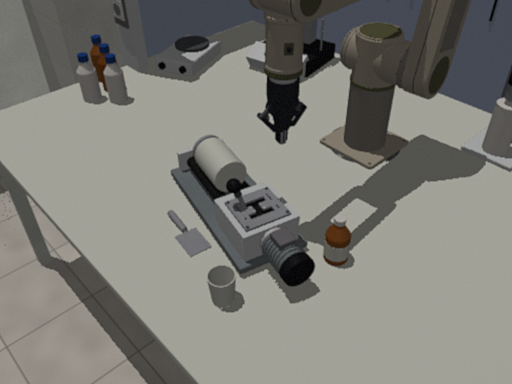

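The knob rests at (233,186), home in the third slot. The jar, bottle, beaker and spatula look unmoved and the arm is clear.

```bash
python3 -c "
from bench import r
print(r.hand_in())"
```

```text
the job is handed in; nothing more can be done
None
```

The lever is home in third gear: the knob measured 48 mm along and 37 mm to the roller side, pushes peaked around 9 N, nothing else appears to have moved, and the job was handed in at about 13 s.

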